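# Clamp a bar in the marking fixture to the click

## Task

Lay the long black bar in the clamp fixture's channel and slide it gently under the bridge until its end is fully home against the steel stop. Then turn the black wing knob clockwise until its torque limiter clicks, stop after the first click or two (four at most), and let go, leaving the bar clamped. Leave the tray, jar and screwdriver alone.

Things in the scene. Friction and masses are not known exactly. Their poses are not given: they have to be found in the camera images.
- bar_center (a point): Centre of the loose black anodised bar, 160 (x) x 30 (y) x 20 (z) mm, 0.26 kg (varies), lying flat on the bench away from the fixture, its centre 10 mm above what it lies on; x along its length, z up. Both ends are alike: either may go first. The bar is slid along the channel held about 20 mm behind its centre, to keep the hand off the knob.
- bar: The same bar; origin at the centre of its underside, same axes.
- seat (a point): Where the bar's centre is when it is fully home in the fixed clamp fixture, 22 mm above the bench. x points along the channel to the stop, z up. The aluminium bed, 200 (x) x 120 mm, top 12 mm above the bench (10 mm below this point), reaches from 95 mm behind (-x) to 105 mm ahead of this point. Ahead lie mouth (5 mm), knob axis (60 mm) and stop face (80 mm).
- mouth (a point): Middle of the flared mouth of two guide rails, on the bed's top, axes as seat. The mouth is 42 mm wide; from 15 mm on the rails are 36 mm apart, 10 mm high, up to the stop. The bar's leading end is clear of the mouth when its centre is 85 mm or more behind this point (it then overhangs the bed's rear edge); from there it slides straight along +x by about 90 mm.
- bridge (a point): Centre of the top of the fixed grey bridge, 70 mm above the bench, on the knob's axis, axes as seat: 44 mm along the channel, 112 mm across, 16 mm thick, on two posts whose inner faces are 36 mm to either side of the channel's middle. A bar passes under it with the pad raised.
- stop: Steel stop block 60 mm wide, top 38 mm above the bench, ending the channel; its face is square to the channel, 80 mm ahead of seat. Its origin is at bench level under the knob's axis (20 mm before the face), axes as seat. Do not ram the bar into it: stop pushing at about 6 N; more than 45 N of contact force spoils the job.
- pad: Round clamp pad 22 mm across on a screw-driven stem under the bridge. Origin at the centre of its underside, on the knob's axis, 20 mm before the stop's face. It starts 3.5 to 6.5 mm (varies) above the top of a bar in the channel and goes down 3 mm per rad of clockwise knob turn: about 1.2 to 2.2 rad until it bears. At the click it presses with some 40 to 65 N; it stays put when the knob is let go.
- knob_grip (a point): Centre of the black wing knob over the bridge, on a vertical axis, 102 mm above the bench: a flat bar 46 mm long (this frame's x) x 14 mm thick (y) x 34 mm high, bottom 85 mm above the bench. It turns with the knob, starting at various angles; the knob does not go down. Clockwise from above tightens. Grip it firmly (about 45 N) across the 14 mm, with the hand centred on the axis; regrasp about every 1.4 rad.
- knob_hub (a point): Foot of the knob: hub 13 mm across on a steel collar (32 mm) that turns along. Turning free drags 0.26 N m, read as about 0 when the hand pauses. Once the pad bears the torque climbs within 0.3 rad to 0.39 (0.13 at a pause); there the limiter slips: the knob jumps a tooth (click, one per 0.52 rad), the collar stands still, the torque drops (at a pause even below 0) and climbs again. It slips anticlockwise too.
- knob_top (a point): Centre of the wing knob's top face, 119 mm above the bench; turns with the knob.
- pin_tip (a point): Tip of a brass tell-tale pin 6 mm across in the top of the knob: 3.0 mm above the knob's top face at the start, it rises 0.4 mm per click (too little to be measured reliably during the turn). The clicks are judged by it: 1 click 3.4 mm, 4 clicks 4.6 mm.
- tray: Bystander: open blue plastic tray 130 x 100 x 35 mm, origin under its centre.
- jar: Bystander: small white lidded jar, 52 mm across, 70 mm high, origin under its centre.
- driver: Bystander: screwdriver lying on the bench.
Not all that is in view belongs to the job. What is shaped like the part that bears seat but red is not meant.

How it is judged:
On the way, in this order (a step that is already met when the one before it is completed fails the run):
1. the bar lies flat in the channel, its end home against the stop (x of bar_center in the frame of seat between -0.003 and 0.003 m and y of bar_center in the frame of seat between -0.006 and 0.006 m and z of bar_center in the frame of seat below 0.003 m and angle between the x axis of bar_center and the x axis of seat, either way round below 0.08 rad and angle between bar_center's own z axis and vertical below 0.06 rad), for 0.2 s.
2. the knob has been turned until the limiter clicked, with the pad bearing on the bar (all of step 1 and z of pin_tip in the frame of knob_top above 0.00316 m and contact force between pad and bar above 10 N), for 0.1 s.
At the end, for the whole second after the job is handed in: The bar lies flat, within 3 mm of home along the channel, 6 mm across and 0.08 rad of its line, pressed by the pad with over 10 N; the limiter has clicked one to four times (slipped over a tooth: pin 3.16 to 4.84 mm above the knob); all is at rest and let go (all of step 2 and z of pin_tip in the frame of knob_top below 0.00484 m and linear speed of bar below 0.01 m/s); the robot touches nothing.
It fails at once if the knob was turned on past four clicks (z of pin_tip in the frame of knob_top above 0.00488 m).
It fails at once if the bar was rammed into the stop with more than 45 N (contact force between bar and stop above 45 N).
It fails at once if a bystander was moved by more than 20 mm (distance of any of tray, jar, driver from where it was at the start of the episode above 0.02 m).
It also fails if it takes over 72 s, if anything falls off the work surface, if the arm or the gripper's body presses on something with over 40 N, if the wrist force passes 120 N, or if a joint passes its speed limit or range.

## Robot

A 7-joint arm with a two-finger parallel gripper is mounted at the origin on the work surface. World frame = base frame: x ahead of the robot, y to its left, z up, the work surface at z = 0. Lengths are in m, angles in rad, forces in N, time in s.
With the tool pointing down it reaches from about 0.425 to 0.95 m from the base axis. Payload 4.7 kg.
Tool frame: the origin (TCP) lies on the centre line of the jaws, within the pads' length; the fingertips stand robot.nose_length ahead of it and the grasp point (between the pads) lies 8 mm behind it (robot.nose_length is the distance from the TCP to the fingertips, in m); z points along the fingers, x is the direction in which the jaws open and shut, and the axes are right-handed (so a half turn about z gives the same grasp; the last joint's range is limited). The gripper opens to 85 mm and grips with 20 to 120 N. Pads are 22 mm wide; open, the fingers measure 114 mm over their backs; the gripper's body (76 mm by 85 mm) begins 54 mm behind the grasp point. The pads swing forward as they close: fully open they stand 13 mm farther back than shut.
Start: joints at [-1.332, 0.469, -0.049, 1.532, 0.024, 1.141, -0.082], TCP at [0.179, 0.651, 0.242] pointing down, gripper open.
Joint ranges: [-2.59, 2.59], [-0.33, 1.99], [-1.39, 1.29], [0.1, 2.45], [-1.04, 4.18], [0.21, 1.99], [-2.66, 2.66]. Speed limits (rad/s): [2.57, 2.57, 3.14, 3.14, 3.14, 3.14, 3.14].

## Interface

Orientations are given as [roll, pitch, yaw] about the fixed x, y, z axes, in that order (R = Rz(yaw) Ry(pitch) Rx(roll)).
In Python, from plant import robot gives the robot as it stands. Calls block until the motion is done:
- robot.goto(position, orientation): joint-space move of the TCP to a pose.
- robot.move_straight(position, vel=0.15, attitude=None, contact_N=None): straight line of the TCP; attitude=None keeps the orientation; vel is the mean speed in m/s. With contact_N (N) it stops when the force on the tool has changed by that much, and returns True; else False.
- robot.move_joints(angles): joint-space move.
- robot.grip(opening, strength=None): opening from 0.0 (shut) to 1.0 (fully open); strength is the grip in N (None keeps the last); returns when the fingers have stopped.
- robot.sleep(seconds).
- robot.inverse_kinematics(position, orientation): joint angles nearest the present ones, or None.
- robot.sense(): the state.
- robot.grab_frame(name): name is "scene" or "top"; returns a dict with "image" (480x640x3 uint8, red, green, blue), "range_z" (480x640 float32, m along the optical axis (not along the pixel's ray), 0 where there is no reading), "fx", "fy", "cx", "cy" (pixels), "R" (3x3) and "t" (3): a world point X has camera coordinates R X + t. Camera axes: x right, y down, z forward; pixel columns grow to the right and rows downward; lengths in m; the calibration is good to about 2 mm. A picture is of the moment at which its call begins.
A pose or a line that the arm cannot do raises robot.IKError and nothing moves.
- robot.close_job(): hands the job in, once; it reports no verdict.
The state is a dict: "t": time; "joint_pos": joint angles; "joint_velocities": joint speeds; "effort": joint torques, N m; "tcp_pos": TCP position; "tcp_rot": TCP orientation; "wrist_force": force on the tool from outside, world axes, zero at the start; "torque": the same for the moment, N m; "opening": opening from 0.0 (shut) to 1.0 (fully open).
Only numpy, scipy, OpenCV 4.12 (cv2) and the standard library are available. Lean on these libraries where they do the work, as an engineer would, in place of code of your own. Each camera call takes 0.05 s, during which the arm holds its last target. There are 200 camera calls.

## Working session

There is one attempt and no reset: what is moved stays moved. The work goes in short steps, each a Python script; the robot and the scene stay as the last script left them, time stands still between calls to the robot, and variables do not carry over. Pictures are saved under pics/ and viewed, about 8 in all and at most 12, crops included, and the job is handed in when it is done.

```bash
mkdir -p pics; ls; python3 - <<'E'
from plant import robot
import cv2,numpy as np
for n in("scene","top"):
    f=robot.grab_frame(n); np.savez("pics/%s0.npz"%n,**f); cv2.imwrite("pics/%s0.png"%n,f["image"][...,::-1])
    print(n,f["fx"],f["cx"],f["cy"],f["R"],f["t"])
s=robot.sense(); print(s, robot.nose_length)
E
```

```text
pics
scene 505.95420732793644 318.13831162238023 232.67829683402994 [[-0.49692354  0.86770017  0.01278316]
 [ 0.49475621  0.29538265 -0.81729149]
 [-0.71293989 -0.39980683 -0.57608264]] [ 0.28529989 -0.20959696  1.77565427]
top 478.85642074559644 317.0038573807101 240.38970121216195 [[-0.00397097 -0.99979665  0.01977118]
 [-0.99913686  0.00314926 -0.04142008]
 [ 0.04134939 -0.01991859 -0.99894618]] [-0.01431844  0.57482231  1.2075824 ]
{'t': 0.1, 'joint_pos': array([-1.331896  ,  0.4693762 , -0.04862049,  1.53354471,  0.02408289,
        1.1410031 , -0.08230554]), 'joint_velocities': array([ 0.00085289, -0.00162717, -0.00185211, -0.00265476,  0.00181849,
        0.00075353,  0.00175964]), 'effort': array([ 4.63666890e-05, -5.11511958e+01, -4.73943225e-02, -2.38388944e+01,
        1.07432791e-02,  4.35630907e-03, -2.57805851e-05]), 'tcp_pos': array([0.17844801, 0.65047353, 0.24136863]), 'tcp_rot': array([3.14155989e+00, 1.74641162e-03, 1.30303443e+00]), 'wrist_force': array([ 0.23137424,  1.36704347, -0.54739469]), 'torque': array([0.08703224, 0.00147   , 0.00862002]), 'opening': 1.000690780750009} 0.011
```

View pics/top0.png

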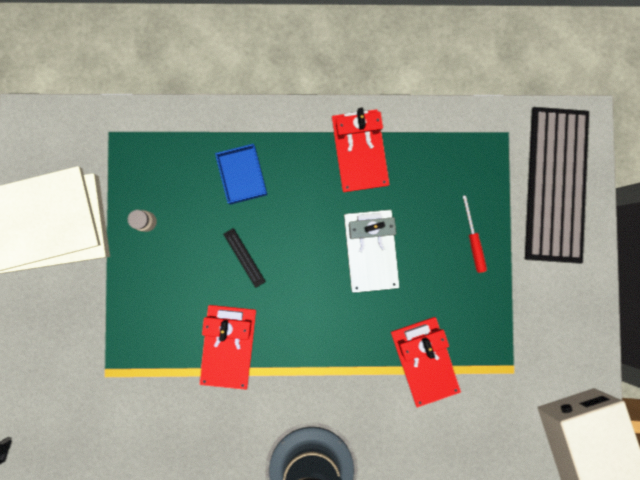

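View pics/scene0.png

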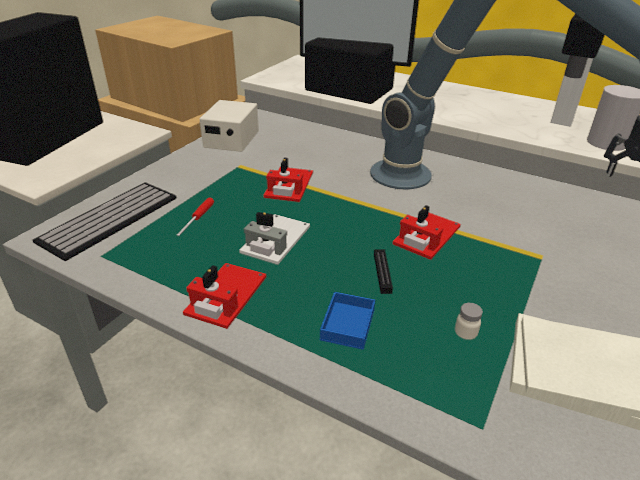

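The top view shows:
- **Fixtures:** the grey and white one at (372,250) is ours. The red decoys are at (360,150), (228,347) and (427,360).
- **Bar:** at (245,257), and nothing else resembles it except the keyboard at (557,185) and the driver at (475,235).
- **Bystanders:** tray (242,173), jar (140,220), driver (475,235).

The scene view agrees.

```bash
cat > h.py <<'E'
import numpy as np,cv2
from plant import robot
def world(f):
    v,u=np.mgrid[0:480,0:640]; z=f["range_z"]
    c=np.stack([(u-f["cx"])/f["fx"]*z,(v-f["cy"])/f["fy"]*z,z],-1)
    return (c-f["t"])@f["R"], z>0     # R^T(c-t)
def ray(f,uv,h):
    uv=np.atleast_2d(uv).astype(float)
    d=np.c_[(uv[:,0]-f["cx"])/f["fx"],(uv[:,1]-f["cy"])/f["fy"],np.ones(len(uv))]@f["R"]
    o=-f["R"].T@f["t"]; return (o+d*((h-o[2])/d[:,2])[:,None])
def rect(P):
    (c,s,a)=cv2.minAreaRect((P[:,:2]*1000).astype(np.float32)); 
    if s[0]<s[1]: s=s[::-1]; a+=90
    a=(a+90)%180-90
    return np.array(c)/1000,s,np.radians(a)
E
python3 - <<'E'
from h import *
fs={n:dict(np.load("pics/%s0.npz"%n)) for n in("top","scene")}
f=fs["top"]; im=f["image"].astype(int); v,u=np.mgrid[0:480,0:640]
def big(m):
    n,l,s,c=cv2.connectedComponentsWithStats(m.astype(np.uint8)); k=1+np.argmax(s[1:,4]); return l==k
W,ok=world(f)
win=(u>215)&(u<275)&(v>220)&(v<295); print("mat h",np.median(W[...,2][win]))
m=big(win&(im.max(-1)<60)); uv=np.c_[u[m],v[m]]; print("bar",rect(ray(f,uv,.02)),np.median(W[m][:,2]))
win=(u>335)&(u<410)&(v>200)&(v<300)
m=big(win&(im.min(-1)>150)); # white bed behind bridge
print("white part",rect(ray(f,np.c_[u[m],v[m]],.012)), np.median(W[m][:,2]))
notmat=big(win&~((im[...,1]>im[...,0]+25)))
print("all fixture",rect(ray(f,np.c_[u[notmat],v[notmat]],.012)))
P=W[win&ok]; z=P[:,2]
for a,b in((.007,.018),(.062,.078),(.1,.13)):
    q=P[(z>a)&(z<b)]; print(a,len(q),rect(q), np.median(q,0))
k=big(win&(im.max(-1)<60)); print("knob",rect(ray(f,np.c_[u[k],v[k]],.119)))
for n,b in(("top",(190,180,420,310)),("scene",(220,190,330,270))):
    c=fs[n]["image"][b[1]:b[3],b[0]:b[2],::-1]; s=760/c.shape[1] if n=="scene" else 3.4
    cv2.imwrite("pics/c_%s.png"%n,cv2.resize(c,None,fx=s,fy=s,interpolation=cv2.INTER_CUBIC))
E
```

```text
mat h 0.0013848986752597583
bar (array([0.53250452, 0.16749097]), (155.7976837158203, 29.268997192382812), np.float64(0.5404257924983964)) 0.02024142734946669
white part (array([ 0.54860913, -0.154659  ]), (200.83872985839844, 121.55728149414062), np.float64(0.0932422299012044)) 0.01224029684273141
all fixture (array([ 0.54895056, -0.15748444]), (200.96102905273438, 127.75493621826172), np.float64(0.09325033589777233))
0.007 2585 (array([ 0.55888037, -0.16096417]), (233.0782928466797, 182.8939666748047), np.float64(-0.011638147121700774)) [ 0.5192879  -0.15632459  0.0119716 ]
0.062 693 (array([ 0.60300299, -0.15126949]), (112.47626495361328, 44.05402374267578), np.float64(-1.4788663279089367)) [ 0.59994924 -0.14663524  0.07010866]
0.1 125 (array([ 0.60305627, -0.1511795 ]), (46.223480224609375, 14.019845962524414), np.float64(-1.304761547466626)) [ 0.60317644 -0.14949899  0.11854544]
knob (array([ 0.59886328, -0.13557187]), (19.117168426513672, 9.520610809326172), np.float64(-1.194018520909534))
```

View pics/c_top.png

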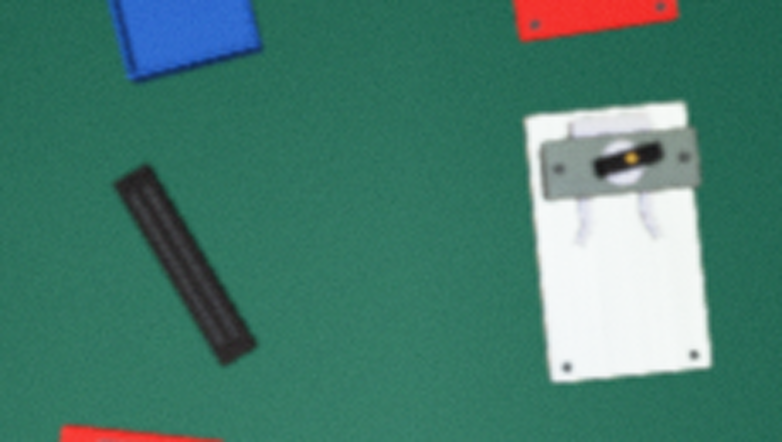

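The crop confirms the choice: the black bar, and the grey and white fixture with its bridge up the image (+x). The knob with its brass pin is at about (628,158) in the crop. The bed, bridge and knob fits agree to about 1 mm. Next: check IK, then grasp the bar.

```bash
cat >> h.py <<'E'
TH=0.0925; D=np.array([np.cos(TH),np.sin(TH)]); SEAT=np.array([.5434,-.1557]); KN=np.array([.6031,-.1506])
BAR=np.array([.5325,.1675]); BY=.5404
def p(xy,z): return [float(xy[0]),float(xy[1]),z]
def dn(y): return [np.pi,0,y]
def st(k=""):
    s=robot.sense(); print(k,"t%.1f"%s["t"],s["tcp_pos"].round(4),s["tcp_rot"].round(3),"F",s["wrist_force"].round(1),"T",s["torque"].round(2),"op%.3f"%s["opening"]); return s
E
python3 - <<'E'
from h import *
g=BAR-.02*np.array([np.cos(BY),np.sin(BY)])
for k in(-1,1):
    for xy,z,y in((g,.014,BY),(SEAT-.11*D,.026,TH),(SEAT-.02*D,.026,TH)):
        q=robot.inverse_kinematics(p(xy,z),dn(y+k*np.pi/2)); print(k,None if q is None else np.round(q,2))
for y in(.266+np.pi,.266,-.4,-1.134,-1.134-1.4,-1.134+np.pi):
    q=robot.inverse_kinematics(p(KN,.099),dn(y)); print(round(y,2),None if q is None else np.round(q,2))
y=BY+np.pi/2
q=robot.inverse_kinematics(p(g,.014),dn(y))
y=y if q is not None and abs(q[6])<1.6 else y-np.pi
robot.grip(.7,60)
robot.goto(p(g,.10),dn(y)); st()
hit=robot.move_straight(p(g,.014),vel=.08,contact_N=8); st(hit)
robot.grip(0,60); st("grip")
robot.move_straight(p(g,.10),vel=.15); st("up")
E
```

```text
-1 [-0.71  0.6   0.44  2.05 -0.46  0.58 -0.98]
-1 [-0.2   0.53  0.6   2.22 -0.58  0.54 -0.63]
-1 [-0.46  0.78  0.96  2.05 -0.91  0.81 -0.43]
1 [-0.35  0.56 -0.04  2.03  0.04  0.55  1.7 ]
1 [-0.1   0.5   0.47  2.22 -0.45  0.51  2.38]
1 [-0.03  0.57  0.32  2.03 -0.31  0.59  2.16]
3.41 [-0.53  0.82  1.11  1.84 -0.85  1.05 -1.95]
0.27 [-0.43  0.71  0.9   1.83 -0.68  0.95  1.04]
-0.4 [-0.43  0.7   0.89  1.83 -0.67  0.94  0.37]
-1.13 [-0.45  0.72  0.94  1.83 -0.71  0.96 -0.33]
-2.53 [-0.53  0.82  1.11  1.84 -0.85  1.05 -1.61]
2.01 [-0.1   0.56  0.38  1.81 -0.27  0.82  2.42]
 t2.7 [0.5154 0.1586 0.1001] [-3.141  0.    -1.028] F [-0.8 -0.4 -0.2] T [ 0.01 -0.01 -0.05] op0.698
False t3.9 [0.5158 0.1573 0.0145] [-3.141 -0.    -1.03 ] F [-0.3 -0.1  0.7] T [-0.02 -0.04 -0.01] op0.702
grip t4.3 [0.5158 0.1572 0.0147] [-3.14 -0.   -1.03] F [-1.  -0.7  5.8] T [-0.08  0.17  0.06] op0.336
up t5.0 [0.5143 0.1572 0.0991] [ 3.14e+00  1.00e-03 -1.03e+00] F [-0.4  0.1 -3.7] T [-0.03  0.05 -0.02] op0.337
```

```bash
python3 - <<'E'
from h import *
y=TH-np.pi/2; a=SEAT-.112*D
robot.move_straight(p(robot.sense()["tcp_pos"][:2],.15),vel=.2)
robot.goto(p(a,.14),dn(y)); st()
robot.move_straight(p(a,.034),vel=.12); st()
f=robot.grab_frame("scene"); c=f["image"][150:290,200:400,::-1]; cv2.imwrite("pics/c2.png",cv2.resize(c,None,fx=4,fy=4,interpolation=cv2.INTER_CUBIC))
f=robot.grab_frame("top"); np.savez("pics/top2.npz",**f); c=f["image"][200:350,300:450,::-1]; cv2.imwrite("pics/c3.png",cv2.resize(c,None,fx=4,fy=4,interpolation=cv2.INTER_CUBIC))
E
```

```text
t6.7 [ 0.4328 -0.1647  0.1398] [-3.141  0.    -1.475] F [ 0.6 -0.1 -2. ] T [ 0.08  0.05 -0.01] op0.335
 t7.7 [ 0.4324 -0.1663  0.0345] [-3.14  -0.    -1.478] F [-0.4 -0.1 -2.1] T [ 0.01  0.1  -0.  ] op0.336
```

View pics/c3.png

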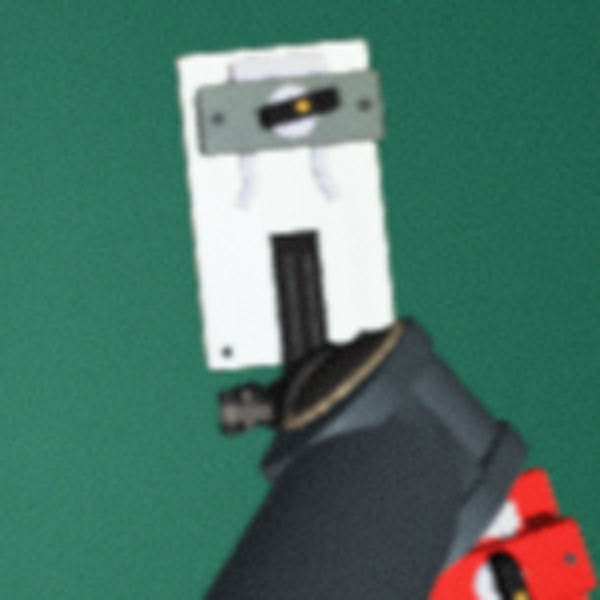

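The bar is aligned just behind the mouth, with its front edge at crop (296,235). I'll measure its offset and yaw, correct them, lower it, and slide it in.

```bash
python3 - <<'E'
from h import *
f=dict(np.load("pics/top2.npz")); im=f["image"].astype(int); v,u=np.mgrid[0:480,0:640]
m=(u>362)&(u<386)&(v>255)&(v<282)&(im.max(-1)<90)
P=ray(f,np.c_[u[m],v[m]],.0405)[:,:2]-SEAT; N=np.array([-D[1],D[0]])
al=P@D; ac=P@N
xs=np.arange(al.min()+.004,al.max()-.004,.004); mid=[(ac[abs(al-x)<.004].min()+ac[abs(al-x)<.004].max())/2 for x in xs]
k=np.polyfit(xs,mid,1); off=np.polyval(k,-.04)
print("front",al.max(),"lateral",off,"yaw err",k[0],"width",np.ptp(ac))
s=st(); print("tcp lateral",(s["tcp_pos"][:2]-SEAT)@N,(s["tcp_pos"][:2]-SEAT)@D)
# mouth: rails' shades
y=TH-np.pi/2
hit=robot.move_straight(p(SEAT-.112*D,.023),vel=.02,contact_N=4); s=st(hit)
E
```

```text
front -0.014487055585240325 lateral 0.0020388580946452714 yaw err -0.0009555237213662597 width 0.026351122764015706
 t7.8 [ 0.4325 -0.1662  0.0347] [-3.14  -0.    -1.478] F [ 0.4  0.7 -2.3] T [-0.01 -0.01 -0.02] op0.334
tcp lateral -0.0001924709243269854 -0.1113737031718913
True t8.2 [ 0.4321 -0.166   0.0265] [-3.141e+00  1.000e-03 -1.478e+00] F [-0.7  0.6  5.6] T [0.14 0.07 0.02] op0.334
```

```bash
python3 - <<'E'
from h import *
N=np.array([-D[1],D[0]]); S=SEAT-.001*N
robot.move_straight(p(S-.112*D,.0275),vel=.03)
hit=robot.move_straight(p(S-.04*D,.0275),vel=.04,contact_N=6); s=st(hit); print((s["tcp_pos"][:2]-SEAT)@D)
if not hit:
    hit=robot.move_straight(p(S-.005*D,.0275),vel=.015,contact_N=5); s=st(hit); print((s["tcp_pos"][:2]-SEAT)@D,(s["tcp_pos"][:2]-SEAT)@N)
f=robot.grab_frame("top"); np.savez("pics/top4.npz",**f); c=f["image"][190:310,320:440,::-1]; cv2.imwrite("pics/c4.png",cv2.resize(c,None,fx=5,fy=5,interpolation=cv2.INTER_CUBIC))
E
```

```text
False t10.4 [ 0.5034 -0.1605  0.0275] [ 3.140e+00  1.000e-03 -1.478e+00] F [ 1.   0.5 -3.6] T [-0.03  0.06  0.01] op0.338
-0.0402302538992535
True t11.9 [ 0.5242 -0.1584  0.0267] [ 3.137e+00  1.000e-03 -1.478e+00] F [ 0.3 -0.3  3.1] T [-0.16 -0.39 -0.05] op0.336
-0.01938759846869669 -0.0008829551713636134
```

```bash
python3 - <<'E'
from h import *
N=np.array([-D[1],D[0]]); S=SEAT-.0009*N
s=st("now")
F0=s["wrist_force"]
hit=robot.move_straight(p(S-.010*D,.0272),vel=.01,contact_N=6); s=st(hit)
print((s["tcp_pos"][:2]-SEAT)@D,"push",(s["wrist_force"]-F0)[:2]@D)
robot.grip(.55); st("open")
robot.sleep(.3)
robot.grip(0,60); s=st("regrip"); F0=s["wrist_force"]
hit=robot.move_straight(p(S-.010*D,float(s["tcp_pos"][2])),vel=.01,contact_N=6); s=st(hit)
print((s["tcp_pos"][:2]-SEAT)@D,"push",(s["wrist_force"]-F0)[:2]@D)
E
```

```text
now t11.9 [ 0.5242 -0.1583  0.0267] [ 3.137e+00  1.000e-03 -1.478e+00] F [0.9 0.2 1.2] T [-0.07 -0.38 -0.03] op0.335
True t12.3 [ 0.5242 -0.1584  0.0267] [ 3.134e+00  2.000e-03 -1.478e+00] F [-1.2  0.4  4.1] T [ 0.08 -0.08  0.05] op0.335
-0.019371793024151616 push -2.028226464739403
open t12.7 [ 0.5242 -0.1584  0.0263] [ 3.134e+00  2.000e-03 -1.478e+00] F [ 0.8 -0.1 -0.2] T [-0.04  0.01 -0.06] op0.548
regrip t13.2 [ 0.5246 -0.1586  0.027 ] [ 3.135e+00  2.000e-03 -1.478e+00] F [-1.1  0.4  4.2] T [0.18 0.22 0.01] op0.336
True t13.6 [ 0.5246 -0.1586  0.0269] [ 3.132e+00  3.000e-03 -1.478e+00] F [-0.8  0.5  4.3] T [-0.04  0.01 -0.02] op0.334
-0.01897934201266132 push 0.3954853249854193
```

```bash
python3 - <<'E'
from h import *
robot.grip(.6); 
robot.move_straight(p(SEAT-.022*D,.16),vel=.15,attitude=dn(TH-np.pi/2)); st()
robot.move_straight(p(SEAT+np.array([-.02,.22]),.2),vel=.3)
f=robot.grab_frame("top"); np.savez("pics/top5.npz",**f); c=f["image"][195:305,330:430,::-1]
g=robot.grab_frame("scene"); c2=g["image"][200:275,225:325,::-1]
cv2.imwrite("pics/c5.png",np.hstack([cv2.resize(c,(400,440),interpolation=cv2.INTER_CUBIC),cv2.resize(c2[:, :],(400,440),interpolation=cv2.INTER_CUBIC)]))
im=f["image"].astype(int); v,u=np.mgrid[0:480,0:640]; N=np.array([-D[1],D[0]])
m=(u>350)&(u<395)&(v>243)&(v<290)&(im.max(-1)<90)
P=ray(f,np.c_[u[m],v[m]],.032)[:,:2]-SEAT; al=P@D; ac=P@N
xs=np.arange(al.min()+.006,al.max()-.006,.004); q=[(ac[abs(al-x)<.004].min()+ac[abs(al-x)<.004].max())/2 for x in xs]
k=np.polyfit(xs,q,1); print("rear end",al.min(),"(home -.080) lat",np.polyval(k,-.05),"yaw",k[0],"w",np.ptp(ac))
E
```

```text
t15.0 [ 0.5209 -0.1573  0.1592] [ 3.140e+00  1.000e-03 -1.478e+00] F [0.1 0.1 0.1] T [ 0.05  0.04 -0.  ] op0.602
rear end -0.07723938432511977 (home -.080) lat 0.0010637929301759621 yaw 0.0011866630966787897 w 0.027068898470657507
```

View pics/c5.png

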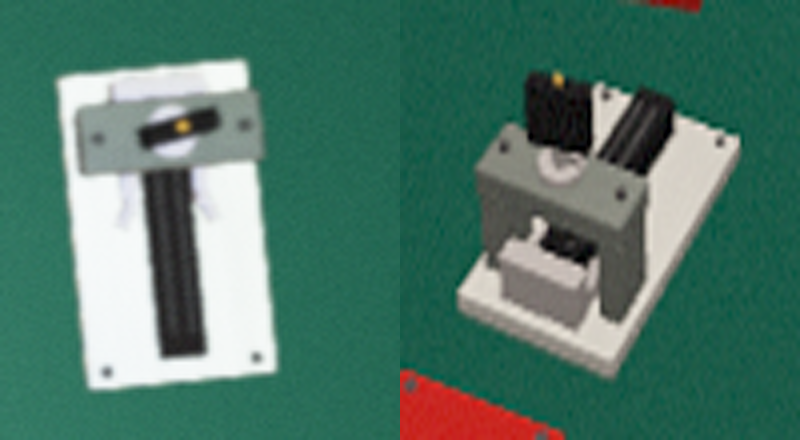

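The bar is home in both views: the rear end reads -77 mm with about 2 mm of edge shrink, and yaw error is 0.001. In the right-hand view the end meets the stop, and the knob is untouched. Now I grip the knob and turn the part that must be free.

```bash
cat >> h.py <<'E'
KC=KN-.001*np.array([-D[1],D[0]]); KZ=.098; Y0=.266
def rd(n=3):
    S=[]
    for _ in range(n): S.append(robot.sense()); robot.sleep(.03)
    return S[-1],np.mean([s["wrist_force"] for s in S],0),np.mean([s["torque"] for s in S],0)
def turn(y,c):
    t0=robot.sense()["t"]; robot.goto(p(c,KZ),dn(y)); s1=robot.sense(); robot.sleep(.08); s,F,T=rd()
    print("y%.3f act%.3f t%.1f dt%.2f"%(y,s["tcp_rot"][2],s["t"],s["t"]-t0),"xy",(s["tcp_pos"][:2]*1e3).round(1),"F",F.round(1),"Tz mov%.2f pause%.3f"%(s1["torque"][2],T[2]),"op%.3f"%s["opening"]); return T[2]
E
python3 - <<'E'
from h import *
robot.goto(p(KC,.18),dn(Y0)); robot.grip(.5,45)
hit=robot.move_straight(p(KC,KZ),vel=.1,contact_N=8); st(hit)
if not hit:
    robot.grip(0,45); s,F,T=rd(); print(s["tcp_pos"],s["tcp_rot"],F,T,s["opening"])
    for i in range(1,5): turn(Y0-.15*i,KC)
E
```

```text
False t18.9 [ 0.6037 -0.1518  0.0986] [ 3.141e+00 -1.000e-03  2.660e-01] F [ 0.5 -0.3  0.3] T [-0.01 -0.04 -0.02] op0.502
[ 0.60461024 -0.15144266  0.09896526] [ 3.14052973e+00 -2.98971535e-03  2.66491871e-01] [3.19041472 1.00931332 2.60681061] [ 0.13022473 -0.53187279  0.01522052] 0.1573459865047929
y0.116 act0.120 t19.8 dt0.40 xy [ 604.5 -151.4] F [3.4 0.9 4.6] Tz mov0.02 pause0.008 op0.156
y-0.034 act-0.030 t20.2 dt0.40 xy [ 604.5 -151.5] F [3.7 0.9 4.7] Tz mov0.00 pause-0.014 op0.162
y-0.184 act-0.180 t20.7 dt0.40 xy [ 604.4 -151.4] F [3.7 1.6 5.7] Tz mov-0.00 pause-0.022 op0.155
y-0.334 act-0.330 t21.1 dt0.40 xy [ 604.3 -151.3] F [3.3 1.7 6.1] Tz mov0.01 pause0.011 op0.158
```

```bash
python3 - <<'E'
from h import *
c=[.6046,-.1516]; y=-.334; pk=0
while y>-3.1:
    y-=.15 if y>-.85 else .08
    T=turn(y,c); pk=max(pk,T)
    if (pk>.09 and T<pk-.07) or robot.sense()["t"]>48: print("drop",pk,T); break
E
```

```text
y-0.484 act-0.480 t21.6 dt0.40 xy [ 604.4 -151.4] F [-0.8  2.   8.3] Tz mov-0.01 pause-0.007 op0.156
y-0.634 act-0.631 t22.0 dt0.40 xy [ 604.3 -151.3] F [-0.1  2.4  9.1] Tz mov0.02 pause-0.006 op0.160
y-0.784 act-0.781 t22.4 dt0.40 xy [ 604.3 -151.2] F [-0.1  2.5  8.7] Tz mov-0.02 pause-0.015 op0.155
y-0.934 act-0.931 t22.9 dt0.40 xy [ 604.2 -151.2] F [-0.8  2.   9.2] Tz mov-0.04 pause0.000 op0.153
y-1.014 act-1.011 t23.3 dt0.40 xy [ 604.2 -151.1] F [-0.5  2.4  9. ] Tz mov-0.05 pause0.032 op0.154
y-1.094 act-1.091 t23.7 dt0.40 xy [ 604.2 -151.1] F [-0.4  2.9  9.8] Tz mov-0.01 pause0.008 op0.157
y-1.174 act-1.171 t24.1 dt0.40 xy [ 604.2 -151.1] F [-0.5  2.8  9.8] Tz mov-0.00 pause-0.014 op0.157
y-1.254 act-1.251 t24.6 dt0.40 xy [ 604.2 -151. ] F [-0.7  2.6  9.9] Tz mov-0.04 pause0.029 op0.157
y-1.334 act-1.331 t25.0 dt0.40 xy [ 604.2 -151. ] F [-1.3  2.6 10.4] Tz mov-0.01 pause0.031 op0.155
y-1.414 act-1.411 t25.4 dt0.40 xy [ 604.2 -150.9] F [-0.7  3.   9.9] Tz mov-0.01 pause-0.008 op0.156
y-1.494 act-1.491 t25.9 dt0.40 xy [ 604.2 -150.9] F [-0.8  3.2 10.9] Tz mov0.02 pause0.006 op0.154
y-1.574 act-1.570 t26.3 dt0.40 xy [ 604.2 -150.8] F [-1.5  3.  10.4] Tz mov0.06 pause0.048 op0.153
y-1.654 act-1.650 t26.8 dt0.40 xy [ 604.2 -150.8] F [-0.5  3.1 10.8] Tz mov0.10 pause0.070 op0.154
y-1.734 act-1.730 t27.2 dt0.40 xy [ 604.2 -150.8] F [-1.   3.  10.5] Tz mov0.12 pause0.107 op0.159
y-1.814 act-1.810 t27.6 dt0.40 xy [ 604.3 -150.7] F [-0.6  3.2 10.7] Tz mov0.15 pause0.146 op0.156
y-1.894 act-1.890 t28.1 dt0.40 xy [ 604.3 -150.7] F [-1.2  3.5 10.2] Tz mov0.05 pause0.052 op0.160
drop 0.1462436410138511 0.051916271722724706
```

The pause torque climbed to 0.146 and then fell to 0.05, which looks like the first click. I'll turn a little further to see the climb again and confirm it (four clicks are allowed).

```bash
python3 - <<'E'
from h import *
c=[.6044,-.1512]; y=-1.894; pk=0; L=[]
while y>-2.55:
    y-=.08; T=turn(y,c); L.append(T); pk=max(pk,T)
    if pk>.1 and T<pk-.07: print("2nd drop"); break
E
```

```text
y-1.974 act-1.971 t28.5 dt0.40 xy [ 604.3 -150.6] F [-0.3  3.6 10.1] Tz mov-0.03 pause-0.069 op0.151
y-2.054 act-2.051 t28.9 dt0.40 xy [ 604.3 -150.6] F [0.1 2.5 9.8] Tz mov-0.17 pause-0.102 op0.153
y-2.134 act-2.131 t29.4 dt0.40 xy [ 604.3 -150.5] F [-0.2  2.8  9.5] Tz mov-0.11 pause-0.142 op0.153
y-2.214 act-2.210 t29.8 dt0.40 xy [ 604.3 -150.5] F [0.1 2.8 9.8] Tz mov0.08 pause0.057 op0.157
y-2.294 act-2.290 t30.2 dt0.40 xy [ 604.4 -150.5] F [0.  3.3 9.9] Tz mov0.16 pause0.136 op0.160
y-2.374 act-2.370 t30.6 dt0.40 xy [ 604.4 -150.5] F [-0.3  3.4  9.3] Tz mov0.17 pause0.119 op0.156
y-2.454 act-2.451 t31.1 dt0.40 xy [ 604.5 -150.4] F [ 0.4  3.3 10. ] Tz mov0.02 pause0.012 op0.154
2nd drop
```

That was one full click with a second just slipping, so I let go, back off, and check.

```bash
python3 - <<'E'
from h import *
robot.grip(.5); st("open")
robot.move_straight(p(robot.sense()["tcp_pos"][:2],.2),vel=.12); 
robot.move_straight(p(SEAT+np.array([-.02,.24]),.25),vel=.3); st()
f=robot.grab_frame("top"); c=f["image"][195:305,330:430,::-1]
g=robot.grab_frame("scene"); c2=g["image"][200:275,225:325,::-1]
cv2.imwrite("pics/c6.png",np.hstack([cv2.resize(x,(400,440),interpolation=cv2.INTER_CUBIC) for x in(c,c2)]))
im=f["image"].astype(int); v,u=np.mgrid[0:480,0:640]; N=np.array([-D[1],D[0]])
m=(u>350)&(u<395)&(v>243)&(v<290)&(im.max(-1)<90)
P=ray(f,np.c_[u[m],v[m]],.032)[:,:2]-SEAT; al=P@D; ac=P@N
xs=np.arange(al.min()+.006,al.max()-.006,.004); q=[(ac[abs(al-x)<.004].min()+ac[abs(al-x)<.004].max())/2 for x in xs]
k=np.polyfit(xs,q,1); print("rear end",al.min(),"lat",np.polyval(k,-.05),"yaw",k[0])
W,ok=world(f); w=(u>335)&(u<410)&(v>200)&(v<300)&ok&(W[...,2]>.1)&(W[...,2]<.13); print("knob",rect(W[w]))
f0=dict(np.load("pics/top0.npz"))
d=(abs(im-f0["image"].astype(int)).max(-1)>60)
for n,(a,b,e,h) in dict(tray=(210,140,275,210),jar=(120,200,165,240),driver=(455,190,495,280)).items(): print(n,d[b:h,a:e].sum())
E
```

```text
open t31.5 [ 0.6037 -0.1513  0.0974] [ 3.140e+00 -1.000e-03 -2.454e+00] F [0.2 0.3 1.1] T [ 0.01  0.   -0.01] op0.499
 t33.5 [0.5233 0.083  0.2498] [-3.141e+00 -1.000e-03 -2.456e+00] F [ 0.5 -1.5  0. ] T [-0.02 -0.01  0.03] op0.500
rear end -0.07723938432511977 lat 0.0010637929301759621 yaw 0.0011866630966787897
knob (array([ 0.6030282, -0.1508889]), (46.1202392578125, 14.134623527526855), np.float64(-0.654178091218737))
tray 0
jar 0
driver 0
```

View pics/c6.png

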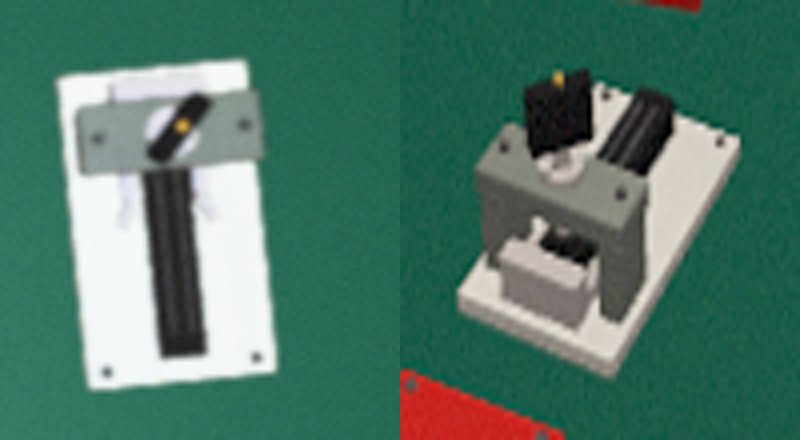

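```bash
python3 -c "
from h import *
robot.close_job(); st('done')"
```

```text
the job is handed in; nothing more can be done
the job is handed in; nothing more can be done
```

The bar is home against the stop and clamped, the knob is released, and the job was handed in at about 34 s of the 72 s allowed. No verdict was reported.

- **Bar:** I slid it under the bridge until the contact limit stopped it at about 5 N. The hand was then 19.4 mm behind the seat point, against 20 mm expected. A second push at 6 N, and a third after letting go and regripping, did not move it on. The last picture shows the bar unchanged by the clamping: yaw error about 0.001 rad, about 1 mm off the channel's line, rear end at -77 mm. Home is -80 mm; I put the gap down to about 2 mm of edge loss in the image, which also read the loose bar about 4 mm short.
- **Knob:** The torque read at each pause was about 0 while turning free, then climbed to 0.146 N m. It fell to -0.14 N m at the first click, climbed again to 0.136 N m, and was dropping when I stopped and let go.
- **Clicks:** I count one full click, two at most. On release the knob sprang back 0.23 rad, so the second tooth was probably not passed.
- **Bystanders:** The tray, jar and driver show no change in the images.

**Not confirmed:**
- I did not measure the pin height or the pad force directly. Both are inferred from the torque pattern.
- The camera and the robot disagreed by about 2 mm across the channel, which is within tolerance.

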